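Hang a brake pad on the gravity rail

ROBOT

A 6-joint arm with a two-finger parallel gripper is mounted at the origin on the work surface. World frame = base frame: x ahead of the robot, y to its left, z up, the work surface at z = 0. Lengths are in m, angles in rad, forces in N, time in s.
With the tool pointing down it reaches from about 0.425 to 0.95 m from the base axis. Payload 3.5 kg.
Tool frame: the origin (TCP) lies midway between the tips of the shut fingers; the grasp point (between the pads) lies 19 mm behind it; z points along the fingers, y is the line along which they close (so a half turn about z gives the same grasp; the last joint's range is limited). The gripper opens to 85 mm and grips with 20 to 120 N. Pads are 22 mm wide; open, the fingers measure 114 mm over their backs; the gripper's body (76 mm by 85 mm) begins 54 mm behind the grasp point. The pads swing forward as they close: fully open they stand 13 mm farther back than shut.
Start: joints at [-1.386, 0.286, 1.577, -0, 1.279, -0.15], TCP at [0.222, -0.637, 0.231] pointing down, gripper open.
Joint ranges: [-2.77, 2.77], [-0.9, 2.22], [0.21, 2.48], [-1.53, 4.67], [0.24, 2.81], [-2.84, 2.84]. Speed limits (rad/s): [2.79, 2.79, 3.14, 3.14, 3.14, 3.14].

INTERFACE

Orientations are given as a unit quaternion [x, y, z, w].
In Python, from plant import ctrl gives the robot as it stands.
- The arm moves only by the tool send_rows, never from a script. Its argument "series" is a list that holds one entry, the list of rows, each a list of 7 numbers: the shift along the tool's x, y, z in cm, then the turn, a rotation vector about the tool's x, y, z in rad, then the opening, from -1 (shut) to 1 (fully open). In form: [[[x, y, z, rx, ry, rz, jaw], ...]]. A call has 1 to 10 rows; each row shifts and turns the commanded pose from where the row before left it, along the tool's axes as they then stand; what a row does not reach is not made up. A row lasts 1/8 s, in which the tool goes at most 62.5 mm and 10.7 degrees, less where a joint would pass 70% of its speed; a pose out of reach is approached as far as the arm can. A call is refused whole if a number of a shift passes 6.25 or a number of a turn 0.188, either way. A call with a gripper value outside its range is refused whole. The fingers move at their own pace and stop on an object; "force" is the grip in N (left out, the last holds). Time passes only in rows, so rows that do not move let the fingers close. It gives the time, the measured TCP pose, the force, the opening and the grip force at its end, in the units of the state.
- ctrl.get_state(): the state, without advancing time (a new reading comes with each control period).
- ctrl.read_camera(name): name is "scene" or "side" or "wrist"; returns a dict with "img" (420x560x3 uint8, red, green, blue), "fx", "fy", "cx", "cy" (pixels), "R" (3x3) and "t" (3): a world point X has camera coordinates R X + t; the wrist camera has in their place "hand_eye" (4x4, takes a point from camera to tool coordinates, whose origin is the TCP and whose axes are the flange's). Camera axes: x right, y down, z forward; pixel columns grow to the right and rows downward; lengths in m; the calibration is good to about 2 mm. A picture is of the moment at which its call begins: read the wrist's pose just before it. There is no depth.
- ctrl.sign_off(): hands the job in; it is judged then, once.
The state is a dict: "time": time; "qpos": joint angles; "dq": joint speeds; "joint_efforts": joint torques, N m; "eef_pos": TCP position; "tcp_rot": TCP orientation; "contact_force": force on the tool from outside, world axes, zero at the start; "wrist_torque": the same for the moment, N m; "opening": opening from 0.0 (shut) to 1.0 (fully open); "finger_force": force on a finger pad.
Only numpy, scipy, OpenCV 4.12 (cv2) and the standard library are available. Lean on these libraries where they do the work, as an engineer would, in place of code of your own. Each camera call takes 0.05 s, during which the arm holds its last target. There are 200 camera calls.

TASK

Lift the roller hanger with its brake pad out of the wooden cradle, hang it gently by both wheels on the open uphill end of the sloped rail, and push it down past the red sprung dog so that the dog closes behind it. Let go and make sure that it has rolled all the way down to the rubber stop. Do not let it drop onto the rail or force it, and leave the other things on the bench where they are.

Things in the scene. Friction and masses are not known exactly. Their poses are not given: they have to be found in the camera images.
- hanger: Roller hanger, 0.45 to 0.75 kg: alloy C-bracket, two white grooved wheels above, grey brake pad (x 20, y 80, z 50 mm) below, blue tab on top, 226 high. Origin: centre of the pad's underside. z up, +y its uphill end (brass pin), the C opens to +x (side plate at x -19 to -15). On the rail its +x and +y must point as the stand's, its y tipped to the rail's slope.
- hanger_tab (a point): Where to grip: on the blue tab, 211 mm above the hanger's origin. The tab is 10 thick (hanger's x), 36 long (y) and stands from z 179 to 226 mm; pinch it across its thickness from above. Below it lies a top plate (z 175 to 179, x -19 to +5, y -56 to +56). Axes as the hanger's.
- hanger_tread (a point): Point midway between the wheels at the bottom of their treads, 141 mm above the hanger's origin, 70 below hanger_tab: it lies on the rail's top edge when hung. Wheels at y -32 and +32, tread 24 diameter, flanges 38 (7 mm below the tread). Groove 12 mm wide at the tread, 15 at the rim. The throat under the tread is free for 83 mm down to the arm over the pad (y -22 to +22).
- hanger_pin (a point): Centre of the brass dog pin (10 diameter, 17 long, along x), the long end of the uphill axle: from hanger_tread 19.5 mm along +x, 32 along +y, 12 up.
- stand: Fixed green stand of the gravity rail, base 70 x 560 x 10 mm. Origin: centre of its underside; +y uphill along the rail, +x the far side, z up. The rail is a steel flat bar, 8 mm thick (x -4 to +4), 20 high, held only at its ends (y -235 and +247), free below. Nothing stands over 40 mm above its top edge but the end posts (y under -200, over +230; to z 266).
- rail_pivot (a point): Fixed point on the stand, at its x 0, y -235, z 160: here the rail's top edge starts; it rises straight towards the stand's +y. The slope is set by hand, anywhere from 0.08 to 0.155 rad, and is NOT measured: find the rail's top by feel. Axes as the stand's.
- load_point (a point): Fixed point on the stand, x 0, y +150, z 205: middle of the open loading section. The rail's top edge passes up to 15 mm above or below it. Hang the hanger with hanger_tread within 12 mm of it along y, coming in sideways from the stand's -x side with the rail in the throat, then down. On the far (+x) side a wheel has only 7 mm to spare to the keeper's end.
- dog (a joint): Red sprung flap, 9 wide (stand x +17 to +26), hinged 34 mm above the rail's top edge, hanging 25 mm down into the way of the dog pin. Angle in rad: 0 shut, positive opened downhill (it opens only that way). The pin meets it at about stand y +152; opening takes about 3 N along the rail, more than the hanger's own weight gives. Past it, pin centre below y +122, it springs shut.
- keeper (a point): Fixed point on the stand at x +23, y -50, z 207, near the middle of the yellow keeper strip (14 wide, 310 long, from y -205 to +105), which runs with the rail 22 mm above its top edge, over the way of the dog pin: it lets the pin pass below with 5 mm to spare, and the hanger can only be hung uphill of the dog.
- stop_face (a point): Centre of the stop's rubber face (36 wide, 46 high), fixed on the stand at y -205, z 194, facing uphill. The hanger rests against it with its top plate's downhill edge: hanger_tread is then about 59 mm uphill of this face and 20 to 27 below this point. Let go past the dog, the hanger takes 2 to 6 s to roll there.
- cradle: Fixed wooden cradle, 70 x 115 mm, in which the hanger stands upright, axes as the hanger's: floor 8 mm above the bench, cheeks up to 28 mm on both sides of the pad, 2 mm of play all round. Origin: centre of its underside.
- rivet_tin: Bystander: steel canister with brass screw top, 76 diameter, 88 high; origin at the centre of its underside.
- hex_case: Bystander: blue hex key case, 60 x 115 x 24 mm; origin at the centre of its underside.
- offcut: Bystander: grey pad offcut, 55 x 85 x 16 mm; origin at the centre of its underside.
- sleeve_gauge: Bystander: chrome sleeve gauge, 44 diameter, 55 high, standing; origin at the centre of its underside.
- clip_dish: Bystander: terracotta dish of steel clips, 90 diameter, 28 high; origin at the centre of its underside.
- bench_brush: Bystander: brush lying beyond the rail; origin under its middle.

How it is judged:
On the way, in this order (a step that is already met when the one before it is completed fails the run):
1. The hanger hangs on the rail's open loading section, uphill of the dog, the rail bearing at least 2 N (x of hanger_tread in the frame of stand between -0.006 and 0.006 m and y of hanger_pin in the frame of stand above 0.148 m and y of hanger_tread in the frame of stand below 0.18 m and z of hanger_tread in the frame of stand below 0.235 m and contact force between hanger and stand above 2 N and angle between hanger's own z axis and vertical below 0.3 rad), for 0.2 s.
2. Its dog pin is past the dog and the dog has closed behind it (y of hanger_pin in the frame of stand below 0.122 m and value of joint dog below 0.12 rad and x of hanger_tread in the frame of stand between -0.008 and 0.008 m), for 0.1 s.
At the end, for the whole second after the job is handed in: The hanger hangs by both wheels on the rail against the rubber stop (within 8 mm), in line with the rail to 6 mm, upright to 0.25 rad, at rest, and the dog is closed (y of hanger_tread in the frame of stand below -0.138 m and x of hanger_tread in the frame of stand between -0.006 and 0.006 m and z of hanger_tread in the frame of stand between 0.158 and 0.182 m and angle between hanger's own z axis and vertical below 0.25 rad and linear speed of hanger below 0.02 m/s and value of joint dog below 0.12 rad); the robot touches nothing.
It fails at once if the hanger is dropped on, pressed or rammed against the rail, dog, stop or stand with more than 24 N (contact force between hanger and stand above 24 N).
It fails at once if the hanger is let fall onto the loading section (moves faster than 0.3 m/s over it) (linear speed of hanger above 0.3 m/s and y of hanger_pin in the frame of stand above 0.148 m and y of hanger_tread in the frame of stand below 0.2 m and x of hanger_tread in the frame of stand between -0.008 and 0.008 m and z of hanger_tread in the frame of stand below 0.25 m).
It fails at once if the hanger is tipped more than 0.7 rad (angle between hanger's own z axis and vertical above 0.7 rad).
It fails at once if a bystander is moved by more than 20 mm (distance of any of rivet_tin, hex_case, offcut, sleeve_gauge, clip_dish, bench_brush from where it was at the start of the episode above 0.02 m).
It also fails if it takes over 64 s, if anything falls off the work surface, if the arm or the gripper's body presses on something with over 40 N, if the wrist force passes 120 N, or if a joint passes its speed limit or range.

## Working session

There is one attempt and no reset: what is moved stays moved. The work goes in short steps, Python scripts to look and compute and a tool call to move; the robot and the scene stay as the last step left them, time stands still between calls to the robot, and variables do not carry over. Pictures are saved under pics/ and viewed, at most 10 in all, crops included, and the job is handed in when it is done.

Besides the shell and the picture viewer there is one more tool, called after "Emit:" in YAML: its name, and indented under it one key for each argument. send_rows: Moves the arm, as the interface text tells. Its arguments: {"type":"object","properties":{"series":{"type":"array"},"force":{"type":"number"}},"required":["series"]}

```bash
mkdir -p pics; python3 - <<'E'
from plant import ctrl
import cv2,numpy as np,json
s=ctrl.get_state();print(s)
for n in("scene","side","wrist"):
    c=ctrl.read_camera(n);cv2.imwrite(f"pics/{n}0.png",c["img"][:,:,::-1])
    print(n,{k:np.round(v,4).tolist() for k,v in c.items() if k!="img"})
    np.save(f"{n}0.npy",c,allow_pickle=True)
E
```

```text
{'time': 0.0, 'qpos': array([-1.38599356e+00,  2.87171551e-01,  1.57816235e+00, -4.72101590e-06,
        1.27860777e+00, -1.50035310e-01]), 'dq': array([ 0.00207519,  0.00125668, -0.00178734, -0.00020043,  0.00018737,
       -0.00107023]), 'joint_efforts': array([ 7.15149071e-06, -4.05982876e+01, -2.92628074e+01, -1.43885995e-04,
        5.71145807e-03, -6.41840884e-06]), 'eef_pos': array([ 0.22169902, -0.63686243,  0.22995119]), 'tcp_rot': array([ 9.86017343e-01,  1.66638589e-01, -2.26756478e-05, -1.17429303e-03]), 'contact_force': array([ 0.30795548, -0.22212188, -0.21242242]), 'wrist_torque': array([-0.001292  , -0.02833695,  0.01691695]), 'finger_force': 0.0, 'opening': 0.9993175466904693}
scene {'fx': 416.0916, 'fy': 416.0916, 'cx': 274.5919, 'cy': 213.873, 'R': [[0.4811, 0.8765, 0.0174], [0.6831, -0.3623, -0.6341], [-0.5495, 0.317, -0.773]], 't': [-0.2706, -0.3059, 1.4749]}
side {'fx': 404.0545, 'fy': 404.0545, 'cx': 274.3823, 'cy': 203.0776, 'R': [[-0.8268, -0.5624, 0.0092], [-0.4277, 0.6181, -0.6596], [0.3652, -0.5493, -0.7516]], 't': [0.477, 0.3488, 1.0336]}
wrist {'fx': 354.341, 'fy': 354.341, 'cx': 276.0868, 'cy': 204.3437, 'hand_eye': [[-0.0001, -0.9586, -0.2848, 0.0726], [1.0, 0.0001, -0.0007, 0.0], [0.0007, -0.2848, 0.9586, -0.1424], [0.0, 0.0, 0.0, 1.0]]}
```

View pics/scene0.png

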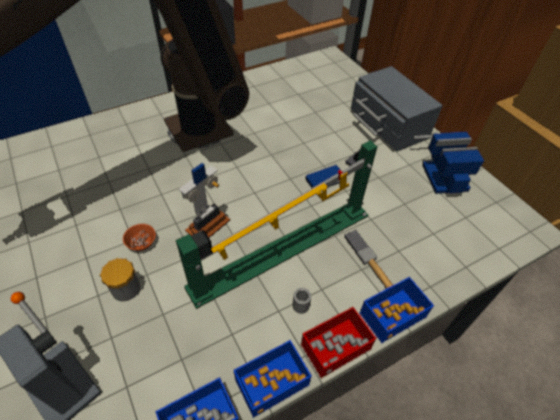

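View pics/side0.png

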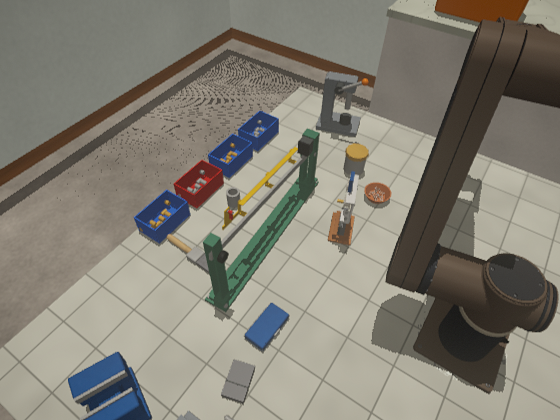

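The scene view shows the hanger at (199,190), blue tab at (199,172), and the green stand from (190,290) to (365,150), with the dog near (342,183). In the side view the tab is at (352,183) and the posts are at (309,150) downhill and (215,260) uphill.

```bash
cat > h.py <<'E'
import numpy as np,cv2
from scipy.spatial.transform import Rotation as Ro
def load(n): return np.load(n+".npy",allow_pickle=True).item()
def ray(c,uv,s=None):
    d=np.array([(uv[0]-c["cx"])/c["fx"],(uv[1]-c["cy"])/c["fy"],1.])
    if "R" in c: return -c["R"].T@c["t"], c["R"].T@d
    R=Ro.from_quat(s["tcp_rot"]).as_matrix();H=c["hand_eye"]
    return s["eef_pos"]+R@H[:3,3], R@H[:3,:3]@d
def plane(o,d,z): return o+d*(z-o[2])/d[2]
def tri(r1,r2):
    A=np.c_[r1[1],-r2[1]];k=np.linalg.lstsq(A,r2[0]-r1[0],rcond=None)[0]
    p,q=r1[0]+k[0]*r1[1],r2[0]+k[1]*r2[1];return (p+q)/2,np.linalg.norm(p-q)
def proj(c,X):
    p=c["R"]@X+c["t"];return np.array([c["fx"]*p[0]/p[2]+c["cx"],c["fy"]*p[1]/p[2]+c["cy"]])
E
python3 - <<'E'
from h import *
for n,(x0,y0,x1,y1) in {"scene":(170,130,390,310),"side":(190,115,400,315)}.items():
    c=load(n+"0");im=c["img"][y0:y1,x0:x1,::-1]
    f=3.5 if n=="scene" else 3
    cv2.imwrite(f"pics/{n}0z.png",cv2.resize(im,None,fx=f,fy=f,interpolation=cv2.INTER_CUBIC))
    h=cv2.cvtColor(c["img"],cv2.COLOR_RGB2HSV)
    for nm,lo,hi in (("blue",(105,110,40),(125,255,255)),("green",(60,80,25),(88,255,255)),("yellow",(20,160,110),(32,255,255)),("red",(0,170,90),(5,255,255)),("orange",(6,130,60),(16,255,220))):
        m=cv2.inRange(h,lo,hi);k,l,st,ce=cv2.connectedComponentsWithStats(m)
        print(n,nm,[(st[i].tolist(),ce[i].round(1).tolist()) for i in range(1,k) if st[i][4]>25])
E
```

```text
scene blue [([0, 21, 91, 118, 6651], [38.6, 85.0]), ([424, 132, 60, 61, 1931], [452.9, 164.5]), ([192, 164, 14, 20, 149], [198.4, 173.1]), ([307, 166, 32, 20, 321], [321.5, 175.2]), ([360, 278, 73, 64, 2102], [395.4, 307.9]), ([234, 341, 77, 75, 2546], [271.8, 376.3]), ([156, 378, 83, 42, 1624], [200.1, 402.2])]
scene green [([177, 141, 199, 167, 5557], [272.9, 244.2])]
scene yellow [([211, 184, 116, 69, 746], [268.4, 217.8]), ([326, 188, 14, 9, 30], [333.1, 192.5])]
scene red [([303, 308, 73, 61, 1184], [337.1, 340.3])]
scene orange [([233, 0, 124, 70, 3026], [276.5, 26.3]), ([388, 0, 48, 80, 1126], [412.3, 34.7]), ([415, 0, 63, 102, 1873], [444.2, 49.1]), ([435, 0, 125, 159, 5549], [498.1, 70.8]), ([160, 28, 13, 14, 112], [166.2, 34.8]), ([452, 58, 12, 21, 72], [457.3, 67.8]), ([524, 80, 12, 13, 38], [529.2, 85.5]), ([492, 88, 31, 22, 91], [507.8, 97.8]), ([526, 99, 22, 21, 94], [537.7, 109.3]), ([495, 105, 13, 12, 33], [500.8, 111.3]), ([541, 111, 11, 15, 40], [545.8, 118.5]), ([549, 114, 8, 11, 28], [553.0, 119.8]), ([514, 131, 23, 30, 111], [525.3, 146.1]), ([487, 141, 7, 11, 27
[... 777 characters left out ...]
[120.0, 402.2])]
side green [([303, 129, 16, 10, 85], [310.6, 133.4]), ([226, 178, 74, 113, 1003], [256.7, 240.1]), ([229, 200, 75, 106, 495], [266.8, 249.1]), ([275, 202, 20, 27, 82], [284.1, 214.6]), ([250, 230, 24, 33, 105], [261.2, 246.7]), ([203, 233, 17, 14, 123], [211.1, 239.8]), ([209, 290, 6, 9, 29], [211.7, 294.5])]
side yellow [([233, 147, 65, 69, 438], [266.0, 179.1])]
side red [([174, 160, 48, 36, 405], [197.3, 177.2]), ([180, 192, 11, 12, 28], [184.6, 197.5])]
side orange [([435, 0, 94, 22, 1613], [482.4, 8.7]), ([0, 28, 375, 158, 3786], [156.5, 97.2]), ([365, 183, 26, 20, 267], [377.5, 191.4]), ([328, 211, 12, 30, 203], [333.9, 226.0]), ([349, 216, 5, 29, 53], [350.8, 227.5])]
```

View pics/scene0z.png

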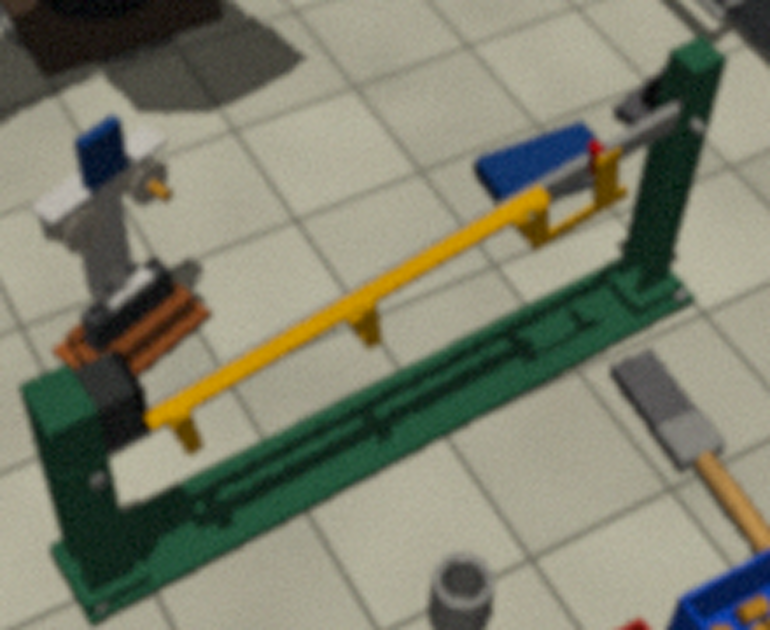

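View pics/side0z.png

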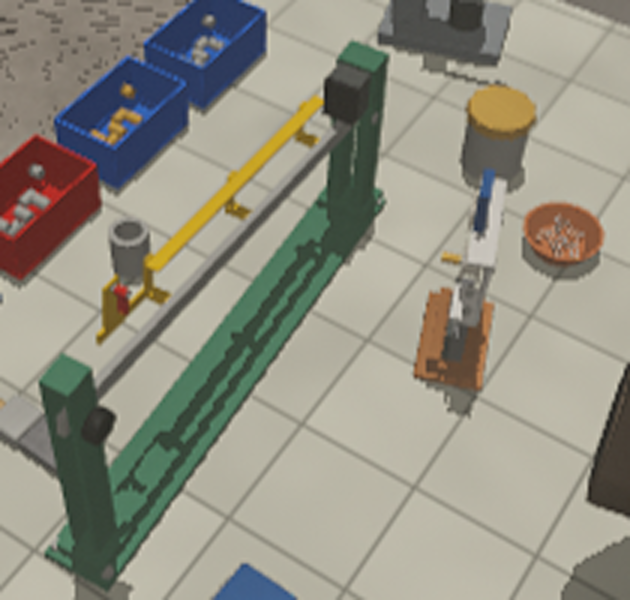

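The zooms show the tab top edge at about (98,126) in scene and (487,178) in side, the post tops at (63,402) and (697,58) in scene, and the brass pin at (158,188) in scene and (452,258) in side. So the hanger's +x and +y point the same general way as the stand's.

```bash
python3 - <<'E'
from h import *
a,b=load("scene0"),load("side0")
S=lambda p:ray(a,(170+(p[0]+.5)/3.5-.5,130+(p[1]+.5)/3.5-.5)); D=lambda p:ray(b,(190+(p[0]+.5)/3-.5,115+(p[1]+.5)/3-.5))
for n,p,q,z in(("postD",(63,402),(364,58),.266),("postU",(697,58),(67,375),.266),("tabtop",(98,126),(489,172),.234),("pin",(164,192),(446,257),.161),("keepUp",(540,195),(152,265),.23),("keepDn",(155,418),(318,103),.2),("dog",(596,152),(121,295),.235)):
    t,e=tri(S(p),D(q));print(n,"tri",t.round(4),"err",round(e,4),"scene@z",plane(*S(p),z).round(4),"side@z",plane(*D(q),z).round(4))
for n,p in(("baseL",(55,553)),("baseB",(97,617)),("baseR",(690,295))):print(n,plane(*S(p),.005).round(4))
E
```

```text
postD tri [ 0.614  -0.2467  0.2175] err 0.0029 scene@z [ 0.6507 -0.2521  0.266 ] side@z [ 0.5857 -0.1946  0.266 ]
postU tri [0.5796 0.2512 0.2634] err 0.0013 scene@z [0.5822 0.2494 0.266 ] side@z [0.5777 0.252  0.266 ]
tabtop tri [ 0.4253 -0.1439  0.2435] err 0.0036 scene@z [ 0.4175 -0.1403  0.234 ] side@z [ 0.4277 -0.1555  0.234 ]
pin tri [ 0.4331 -0.1035  0.163 ] err 0.0009 scene@z [ 0.4308 -0.1032  0.161 ] side@z [ 0.4339 -0.1047  0.161 ]
keepUp tri [0.6139 0.1026 0.2274] err 0.0015 scene@z [0.6152 0.1005 0.23  ] side@z [0.6129 0.1048 0.23  ]
keepDn tri [ 0.6323 -0.1947  0.1866] err 0.0013 scene@z [ 0.6408 -0.1976  0.2   ] side@z [ 0.6249 -0.1807  0.2   ]
dog tri [0.6073 0.1514 0.2402] err 0.0018 scene@z [0.6027 0.1543 0.235 ] side@z [0.611  0.1489 0.235 ]
baseL [ 0.5841 -0.2723  0.005 ]
baseB [ 0.6463 -0.2647  0.005 ]
baseR [0.6051 0.2873 0.005 ]
```

View pics/wrist0.png

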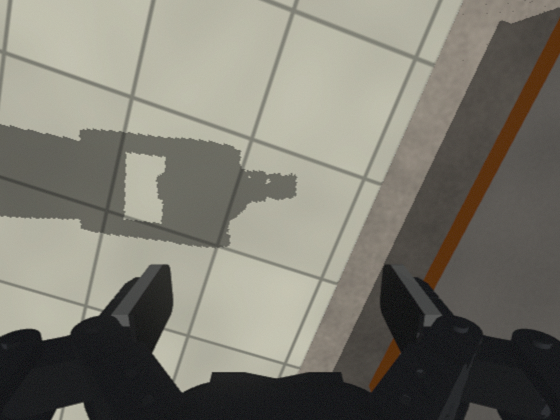

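The wrist view shows only the bench edge and its own shadow, nothing useful. I'll move above the hanger and line the tool's x up with the hanger's +y.

Emit:
send_rows:
  series:
    - [[3.5, -3.95, -1.3, 0, 0, 0, 1], [3.5, -3.95, -1.3, 0, 0, 0, 1], [3.5, -3.95, -1.3, 0, 0, 0, 1], [3.5, -3.95, -1.3, 0, 0, 0, 1], [3.5, -3.95, -1.3, 0, 0, 0, 1], [3.5, -3.95, -1.3, 0, 0, 0, 1], [3.5, -3.95, -1.3, 0, 0, 0, 1], [3.5, -3.95, -1.3, 0, 0, 0, 1], [3.5, -3.95, -1.3, 0, 0, 0, 1], [3.5, -3.95, -1.3, 0, 0, 0, 1]]

```text
time: 1.4
eef_pos: [0.4228, -0.1477, 0.3616]
tcp_rot: [0.986, 0.166, 0.0, 0.0]
contact_force: [1.1, -0.1, -0.5]
opening: 1.003
finger_force: 0.0
```

Emit:
send_rows:
  series:
    - [[0, 0, 0, 0, 0, -0.15, 1], [0, 0, 0, 0, 0, -0.15, 1], [0, 0, 0, 0, 0, -0.15, 1], [0, 0, 0, 0, 0, -0.15, 1], [0, 0, 0, 0, 0, -0.15, 1], [0, 0, 0, 0, 0, -0.15, 1], [0, 0, 0, 0, 0, -0.15, 1], [0, 0, 0, 0, 0, -0.15, 1], [0, 0, 0, 0, 0, -0.15, 1], [0, 0, 0, 0, 0, -0.15, 1]]

```text
time: 2.65
eef_pos: [0.4224, -0.1493, 0.3609]
tcp_rot: [0.606, 0.796, -0.0, -0.0]
contact_force: [1.1, -0.1, 0.4]
opening: 1.001
finger_force: 0.0
```

```bash
cat > look.py <<'E'
import sys
from h import *
from plant import ctrl
s=ctrl.get_state();c=ctrl.read_camera("wrist");c["s"]=s;n=sys.argv[1]
np.save(n+".npy",c,allow_pickle=True);cv2.imwrite(f"pics/{n}.png",c["img"][:,:,::-1])
R=Ro.from_quat(s["tcp_rot"]).as_matrix()
print(s["time"],s["eef_pos"].round(4),"R",R.round(4).tolist(),s["qpos"].round(3),s["contact_force"].round(2))
E
python3 look.py w1
```

```text
2.65 [ 0.4224 -0.1493  0.3609] R [[-0.2657, 0.9641, -0.0005], [0.9641, 0.2657, 0.0004], [0.0005, -0.0004, -1.0]] [-0.567 -0.307  1.933  0.     1.516 -0.836] [ 1.08 -0.14  0.43]
```

View pics/w1.png

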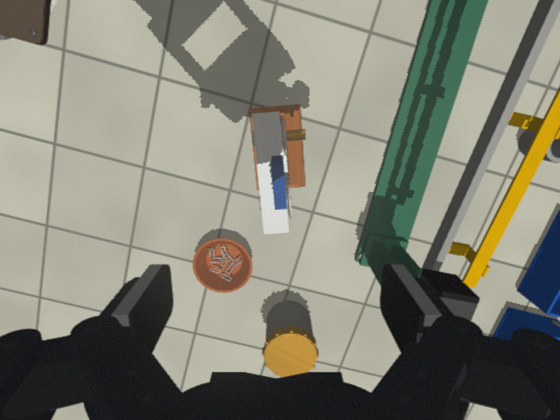

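The wrist view shows the top plate from about (250,112) to (290,233), the blue tab at (280,185), the cradle at (278,148), and the stand at upper right with the rail at (500,130). Next I'll measure the tab and the plate edges.

```bash
python3 - <<'E'
from h import *
c=load("w1");s=c["s"];im=c["img"];h=cv2.cvtColor(im,cv2.COLOR_RGB2HSV)
m=np.zeros((420,560),np.uint8);m[140:220,255:305]=cv2.inRange(h,(100,100,20),(130,255,255))[140:220,255:305]
for r in range(145,218,4):
    x=np.where(m[r])[0]; 
    if len(x): print(r,x.min(),x.max(),[int(v) for v in h[r,x.min():x.max()+1:3,2]])
print("gray rows")
g=cv2.cvtColor(im,cv2.COLOR_RGB2GRAY).astype(int)
for r in (118,130,142,154,205,214,222,228): print(r,"240:",g[r,240:300:2].tolist())
for x in (256,262,268,274,280,286): print("col",x,"100:",g[100:124:2,x].tolist(),"224:",g[224:244:2,x].tolist())
E
```

```text
177 279 284 [114, 147]
181 273 284 [121, 146, 145, 144]
185 273 284 [151, 148, 148, 146]
189 274 285 [143, 146, 147, 148]
193 274 285 [146, 144, 145, 144]
197 274 285 [149, 144, 144, 143]
201 275 285 [144, 144, 143, 143]
205 275 285 [147, 144, 145, 145]
gray rows
118 240: [103, 153, 182, 145, 131, 115, 118, 112, 117, 116, 113, 114, 113, 114, 113, 114, 115, 114, 115, 116, 91, 95, 100, 115, 113, 114, 116, 117, 118, 118]
130 240: [182, 171, 122, 158, 175, 154, 117, 115, 113, 116, 116, 114, 116, 115, 113, 115, 116, 115, 115, 114, 113, 90, 105, 112, 95, 95, 87, 85, 86, 84]
142 240: [149, 134, 173, 175, 174, 174, 126, 99, 116, 116, 116, 114, 113, 114, 114, 113, 113, 114, 112, 116, 115, 99, 98, 102, 115, 114, 115, 114, 119, 116]
154 240: [156, 173, 174, 176, 174, 176, 174, 123, 117, 114, 116, 116, 114, 112, 111, 116, 114, 115, 113, 110, 165, 217, 189, 123, 112, 113, 114, 114, 116, 118]
205 240: [178, 180, 180, 179, 179, 177, 178, 177, 177, 175, 178, 220, 219, 219, 220, 219, 220, 168, 93, 94, 96, 95, 94, 122, 124, 193, 157, 171, 174, 177]
214 240: [178, 179, 180, 178, 177, 178, 176, 175, 177
[... 478 characters left out ...]
8, 117, 117, 114] 224: [176, 173, 173, 174, 173, 174, 174, 174, 174, 173]
col 262 100: [102, 102, 100, 75, 72, 74, 85, 116, 115, 114, 115, 115] 224: [185, 180, 178, 174, 174, 173, 173, 174, 175, 173]
col 268 100: [105, 104, 102, 93, 73, 74, 97, 114, 114, 113, 114, 114] 224: [217, 217, 217, 217, 216, 179, 173, 173, 173, 173]
col 274 100: [107, 102, 104, 83, 75, 74, 113, 115, 115, 114, 114, 114] 224: [217, 216, 216, 216, 215, 176, 173, 173, 174, 174]
col 280 100: [104, 105, 104, 73, 72, 70, 85, 113, 75, 91, 79, 98] 224: [217, 216, 215, 216, 212, 175, 175, 176, 176, 175]
col 286 100: [103, 104, 101, 74, 76, 75, 75, 114, 115, 115, 114, 112] 224: [218, 217, 217, 217, 200, 176, 175, 176, 177, 175]
```

```bash
python3 - <<'E'
from h import *
c=load("w1");s=c["s"];P=lambda u,v,z:plane(*ray(c,(u,v),s),z)[:2]
L=[P(u,v,.187) for u,v in((251.5,130),(252.7,142),(254,154),(261.5,205),(262.2,214),(262.8,222),(263.3,228))]
Rr=[P(u,v,.187) for u,v in((279.6,118),(281,130),(287.5,214),(288.8,228))]
for n,e in(("L",L),("R",Rr)):
    e=np.array(e);l=cv2.fitLine(e.astype(np.float32),cv2.DIST_L2,0,1e-4,1e-4).ravel();print(n,l,"yaw",np.arctan2(-l[0]*np.sign(l[1]),abs(l[1])))
U,D=P(266,112.3,.187),P(276,233.7,.187);print("U",U,"D",D,np.linalg.norm(U-D))
print("tab top corners",P(273,181,.234),P(284.5,177,.234),P(275,207,.234),P(286,207,.234))
E
```

```text
L [ 0.36877984 -0.9295168   0.4078928  -0.15734969] yaw 0.37769598
R [ 0.3477181  -0.9375991   0.4278581  -0.14047326] yaw 0.35513622
U [ 0.39765619 -0.0920674 ] D [ 0.43579674 -0.19798996] 0.11258014773715071
tab top corners [ 0.41708163 -0.13874717] [ 0.42484215 -0.13331851] [ 0.42417753 -0.15871818] [ 0.4326058  -0.15639595]
```

Emit:
send_rows:
  series:
    - [[0.7, 0.25, 3, 0, 0, -0.093, 1], [0, 0, 4, 0, 0, 0, 1], [0, 0, 4, 0, 0, 0, 1], [0, 0, 3, 0, 0, 0, 1], [0, 0, 2.05, 0, 0, 0, 1], [0, 0, 0, 0, 0, 0, 1], [0, 0, 0, 0, 0, 0, -0.5]]
  force: 50

```text
time: 3.58
eef_pos: [0.4236, -0.1423, 0.2018]
tcp_rot: [0.571, 0.821, 0.0, 0.001]
contact_force: [0.3, 0.1, 0.3]
opening: 0.819
finger_force: 0.0
```

Emit:
send_rows:
  series:
    - [[0, 0, 0, 0, 0, 0, -1], [0, 0, 0, 0, 0, 0, -1], [0, 0, 0, 0, 0, 0, -1], [0, 0, 0, 0, 0, 0, -1], [0, 0, 0, 0, 0, 0, -1], [0, 0, 0, 0, 0, 0, -1]]
  force: 50

```text
time: 4.32
eef_pos: [0.4234, -0.1422, 0.2013]
tcp_rot: [0.57, 0.821, -0.0, 0.0]
contact_force: [-0.7, -0.4, 3.2]
opening: 0.111
finger_force: 49.8
```

The tab is gripped. I'll lift it, check the load, then carry it to beside the loading section.

Emit:
send_rows:
  series:
    - [[0, 0, -0.5, 0, 0, 0, -1], [0, 0, -1.5, 0, 0, 0, -1], [0, 0, -2, 0, 0, 0, -1], [0, 0, -2, 0, 0, 0, -1], [0, 0, -2, 0, 0, 0, -1], [0, 0, -2, 0, 0, 0, -1], [0, 0, 0, 0, 0, 0, -1]]
  force: 80

```text
time: 5.2
eef_pos: [0.4238, -0.1423, 0.3027]
tcp_rot: [0.57, 0.821, 0.0, 0.002]
contact_force: [0.7, 0.1, -4.2]
opening: 0.105
finger_force: 78.2
```

Emit:
send_rows:
  series:
    - [[1.6, 1, 0, 0, 0, 0, -1], [3.2, 2, 0, 0, 0, 0, -1], [3.2, 2, 0, 0, 0, 0, -1], [3.2, 2, 0, 0, 0, 0, -1], [3.2, 2, 0, 0, 0, 0, -1], [3.2, 2, 0, 0, 0, 0, -1], [3.2, 2, 0, 0, 0, 0, -1], [3.2, 2, 0, 0, 0, 0, -1], [1.6, 1.2, 0, 0, 0, 0, -1]]

```text
time: 6.32
eef_pos: [0.4847, 0.1562, 0.299]
tcp_rot: [0.57, 0.822, -0.001, -0.001]
contact_force: [0.2, 0.3, -4.9]
opening: 0.102
finger_force: 78.2
```

Emit:
send_rows:
  series:
    - [[0, 0, 0, 0, 0, 0.1, -1], [0, 0, 0, 0, 0, 0.1, -1], [0, 0, 0, 0, 0, 0.09, -1], [0, 0, 0, 0, 0, 0, -1], [0, 0, 0, 0, 0, 0, -1]]

```text
time: 6.95
eef_pos: [0.4851, 0.1544, 0.2999]
tcp_rot: [0.683, 0.731, -0.001, -0.001]
contact_force: [0.1, 0.0, -4.6]
opening: 0.105
finger_force: 78.2
```

```bash
python3 look.py w2
```

```text
6.95 [0.4851 0.1544 0.2999] R [[-0.0682, 0.9977, -0.0017], [0.9977, 0.0682, -0.0001], [0.0, -0.0017, -1.0]] [ 0.109 -0.132  1.897  0.     1.379  0.04 ] [ 0.14  0.02 -4.56]
```

View pics/w2.png

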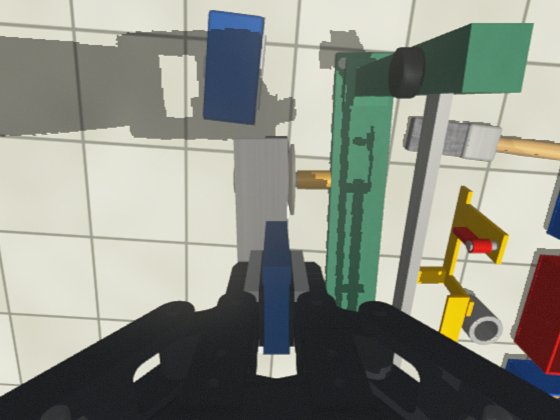

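The wrist view shows the gripped hanger with its plate at (262,190) and its pin at (313,180). The rail runs from (437,95) to (403,310), the dog is at (480,245), and the base's uphill end is at row ~52.

```bash
python3 - <<'E'
from h import *
c=load("w2");im=c["img"];g=cv2.cvtColor(im,cv2.COLOR_RGB2GRAY).astype(int)
for r in (105,115,170,185,200,220,240,280,300): print(r,"396:",g[r,396:460:2].tolist())
for r in (145,165,185,205,225): print("plate",r,"226:",g[r,226:246].tolist(),"280:",g[r,280:296].tolist())
for x in (242,255,270,282): print("plate up",x,"130:",g[130:146,x].tolist())
for x in (348,355,375): print("base up",x,"44:",g[44:64,x].tolist())
print("pin cols r180",g[180,300:336].tolist()); print("pin rows c320",g[164:196,320].tolist())
for r in (150,200,250): print("base",r,"320:",g[r,318:342:2].tolist(),"370:",g[r,370:396:2].tolist())
E
```

```text
105 396: [167, 169, 216, 217, 216, 216, 217, 218, 218, 218, 217, 218, 218, 217, 191, 82, 85, 85, 82, 83, 82, 162, 204, 201, 201, 201, 200, 201, 219, 219, 219, 218]
115 396: [161, 216, 219, 218, 217, 218, 217, 211, 212, 212, 213, 211, 213, 199, 90, 84, 85, 83, 83, 83, 159, 202, 201, 200, 200, 200, 200, 218, 218, 218, 217, 219]
170 396: [214, 214, 214, 214, 214, 214, 214, 215, 216, 147, 82, 87, 85, 84, 84, 149, 197, 197, 196, 195, 196, 204, 216, 216, 215, 216, 216, 217, 218, 219, 217, 218]
185 396: [214, 215, 214, 214, 214, 214, 215, 217, 106, 84, 85, 85, 82, 86, 178, 195, 194, 193, 194, 192, 215, 217, 217, 218, 217, 218, 218, 218, 218, 219, 219, 219]
200 396: [215, 214, 215, 214, 215, 214, 205, 86, 83, 83, 82, 81, 105, 190, 192, 192, 192, 190, 200, 218, 217, 217, 219, 218, 218, 219, 218, 218, 218, 219, 212, 92]
220 396: [218, 218, 216, 217, 219, 111, 83, 83, 81, 80, 89, 189, 190, 190, 189, 189, 198, 217, 217, 219, 218, 219, 218, 219, 220, 218, 221, 221, 191, 82, 81, 81]
240 396: [218, 219, 220, 180, 75, 78, 77, 78, 80, 171, 190, 188, 189, 187, 194, 219, 219, 219, 220, 220, 221, 220, 2
[... 2186 characters left out ...]
16, 116, 116, 115, 115, 117, 118, 125, 122, 125, 169, 206, 207, 190, 143, 126, 124, 125, 126]
pin rows c320 [215, 216, 215, 216, 216, 211, 150, 113, 126, 139, 146, 158, 163, 173, 170, 123, 115, 112, 109, 108, 105, 104, 101, 97, 110, 167, 216, 216, 215, 215, 215, 215]
base 150 320: [225, 225, 226, 225, 225, 226, 193, 97, 130, 130, 130, 113] 370: [76, 101, 124, 124, 122, 124, 123, 124, 126, 133, 155, 208, 218]
base 200 320: [216, 217, 215, 216, 215, 180, 108, 127, 127, 126, 110, 77] 370: [120, 122, 122, 122, 120, 122, 119, 175, 216, 214, 215, 214, 214]
base 250 320: [179, 181, 187, 194, 163, 111, 125, 124, 124, 104, 76, 76] 370: [120, 119, 120, 120, 118, 206, 220, 219, 218, 219, 219, 219, 218]
```

```bash
python3 - <<'E'
from h import *
c=load("w2");s=c["s"];P=lambda u,v,z:plane(*ray(c,(u,v),s),z)
def line(pts):
    l=cv2.fitLine(np.array(pts,np.float32),cv2.DIST_L2,0,1e-4,1e-4).ravel();k=l[0]/l[1];return l,-np.arctan(k)
for sl in(.11,.135,.155):
    pts=[];w=[]
    for u0,u1,v in((436,449.3,115),(426.5,439,170),(423.8,435.8,185),(420.3,432,200),(417.3,428.8,220),(413.8,425,240),(403,413.5,300)):
        z=.21
        for _ in range(5):
            p=P((u0+u1)/2,v,z); z=.16+sl*(p[1]-.007+.235)
        pts.append(p[:2]);w.append(np.linalg.norm(P(u1,v,z)-P(u0,v,z)))
    l,y=line(pts);print("slope",sl,"rail yaw",y.round(4),"x at y=.155:",(l[2]+(.155-l[3])*l[0]/l[1]).round(4),"w",np.round(w,4))
zp=.2856
L=[P(u,v,zp)[:2] for u,v in((233.3,145),(234,165),(235.4,205),(236,225))];R=[P(u,v,zp)[:2] for u,v in((287.3,145),(288.1,165),(288.6,185))]
for n,q in(("L",L),("R",R)):
    l,y=line(q);print(n,y.round(4),"x at y=.155",(l[2]+(.155-l[3])*l[0]/l[1]).round(4))
print("plate up edge",P(262,139,zp)); print("pin",P(320,179.5,.2596),P(331,180,.2596))
bl=[P(u,v,.01)[:2] for u,v in((331,150),(328.3,200),(326.5,250))];br=[P(u,v,.01)[:2] for u,v in((391,150),(384.5,200),(379.5,250))]
for n,q in(("bl",bl),("br",br)):
    l,y=line(q);print(n,y.round(4),"x at y=.155",(l[2]+(.155-l[3])*l[0]/l[1]).round(4))
print("base end",P(350,53,.01),P(375,51.5,.01))
for n,u,v,z in(("keeper up end",451,296,.235),("dog",480,245,.245),("postface",437,93,.22)):print(n,P(u,v,z))
E
```

```text
slope 0.11 rail yaw 0.0599 x at y=.155: 0.5907 w [0.0085 0.0084 0.0083 0.0082 0.0082 0.0082 0.0083]
slope 0.135 rail yaw 0.0713 x at y=.155: 0.5864 w [0.008  0.0081 0.0079 0.0078 0.0079 0.0079 0.0081]
slope 0.155 rail yaw 0.0803 x at y=.155: 0.5829 w [0.0077 0.0078 0.0076 0.0076 0.0076 0.0076 0.0078]
L 0.068 x at y=.155 0.4663
R 0.1097 x at y=.155 0.4923
plate up edge [0.47522639 0.20973144 0.2856    ]
pin [0.50604477 0.18791305 0.2596    ] [0.51185613 0.18804166 0.2596    ]
bl 0.0672 x at y=.155 0.5515
br 0.0453 x at y=.155 0.624
base end [0.55967127 0.28239713 0.01      ] [0.58759618 0.28586717 0.01      ]
keeper up end [0.60391208 0.11033822 0.235     ]
dog [0.60812805 0.15135928 0.245     ]
postface [0.57595201 0.23691131 0.22      ]
```

The top face comes out 8 mm wide at slope 0.135, so that slope holds. I'll tip the hanger to match and bring it in sideways, still about 28 mm clear above the rail.

Emit:
send_rows:
  series:
    - [[-0.35, 0, 0, 0, 0.045, 0, -1], [-0.35, 0, 0, 0, 0.045, 0, -1], [-0.3, 0, 0, 0, 0.045, 0, -1], [0, 1, 0, 0, 0, 0, -1], [0, 2, 0, 0, 0, 0, -1], [0, 2, 0, 0, 0, 0, -1], [0, 2, 0, 0, 0, 0, -1], [0, 1, 0, 0, 0, 0, -1], [0, 0, 0, 0, 0, 0, -1]]

```text
time: 8.12
eef_pos: [0.5663, 0.15, 0.3]
tcp_rot: [0.681, 0.729, 0.046, -0.049]
contact_force: [-0.2, -0.4, -5.0]
opening: 0.104
finger_force: 78.2
```

```bash
python3 look.py w3; python3 - <<'E'
from h import *
from plant import ctrl
a=ctrl.read_camera("side");b=ctrl.read_camera("scene")
A=cv2.resize(a["img"][140:300,190:300],None,fx=3.6,fy=3.6,interpolation=cv2.INTER_CUBIC)
B=cv2.resize(b["img"][120:230,280:390],None,fx=3.6,fy=3.6,interpolation=cv2.INTER_CUBIC)
W=load("w3")["img"]
B=cv2.copyMakeBorder(B,0,576-B.shape[0],0,0,cv2.BORDER_CONSTANT)
cv2.imwrite("pics/v3.png",np.hstack([A,B])[:,:,::-1])
E
```

```text
8.125 [0.5663 0.15   0.3   ] R [[-0.0666, 0.9977, -0.0101], [0.9887, 0.0674, 0.1338], [0.1341, -0.0011, -0.991]] [ 0.028  0.035  1.74   0.137  1.375 -0.067] [-0.23 -0.43 -5.05]
```

View pics/w3.png

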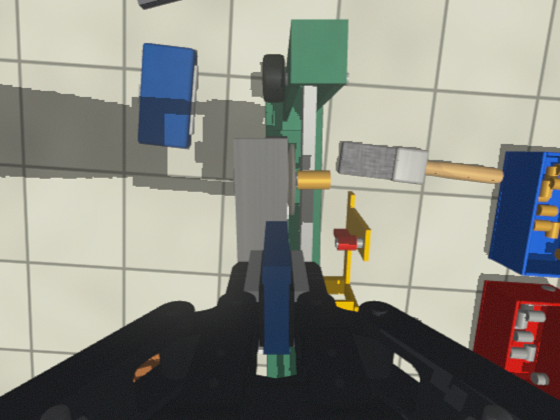

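View pics/v3.png

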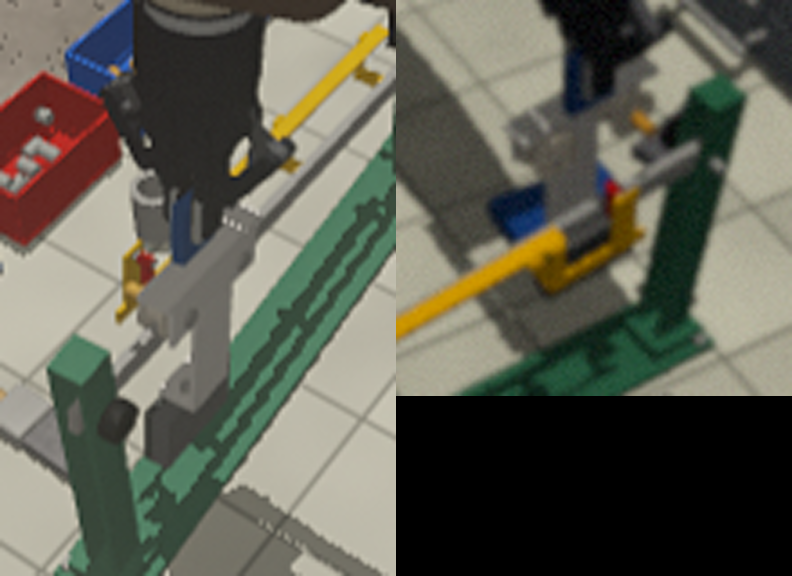

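The tipped hanger is beside the rail with the rail in its throat. In the wrist view the rail lies at (310,100) to (305,260), the pin at (313,180), and the dog at (348,240), which is downhill of the pin. Next I'll re-measure the rail against the hanger.

```bash
python3 - <<'E'
from h import *
c=load("w3");s=c["s"];g=cv2.cvtColor(c["img"],cv2.COLOR_RGB2GRAY).astype(int)
for r in (100,120,140,205,220,240): print(r,"286:",g[r,286:330].tolist())
for r in (145,165,200,225): print("plate",r,"228:",g[r,228:244].tolist(),"282:",g[r,282:294].tolist())
R=Ro.from_quat(s["tcp_rot"]).as_matrix()
# tool-frame geometry: hanger origin at tool z=.1933 (assumed x=y=0); plate top at tool z=.0143
def lat(u,v,zt):  # tool coords of ray at tool depth zt
    H=c["hand_eye"];d=H[:3,:3]@np.array([(u-c["cx"])/c["fx"],(v-c["cy"])/c["fy"],1]);o=H[:3,3];return o+d*(zt-o[2])/d[2]
# rail top in tool frame: parallel to tool x if slope matches; depth = .0523+gap
gap=(.3-.0523*.991)-(.16+.135*(.15+.007-.007+.235))
print("gap",gap)
for u,v in((310,100),(308,200)): print(lat(u,v,.0523+gap).round(4))
for u,v in((234,165),(288.2,165)): print("plate",lat(u,v,.0143).round(4))
E
```

```text
100 286: [65, 65, 65, 68, 70, 68, 68, 71, 70, 77, 75, 79, 77, 75, 76, 76, 81, 137, 193, 212, 211, 210, 210, 211, 211, 211, 211, 210, 212, 210, 174, 80, 63, 67, 69, 69, 70, 71, 72, 70, 71, 91, 129, 149]
120 286: [73, 99, 122, 123, 122, 120, 123, 123, 121, 121, 122, 124, 124, 125, 119, 101, 98, 163, 209, 210, 209, 208, 207, 208, 210, 208, 208, 209, 208, 186, 136, 119, 118, 119, 119, 116, 141, 190, 211, 213, 204, 175, 148, 149]
140 286: [131, 119, 107, 115, 116, 116, 112, 116, 116, 116, 116, 115, 117, 117, 109, 90, 113, 171, 205, 205, 204, 203, 203, 204, 204, 204, 204, 205, 196, 162, 122, 117, 119, 119, 115, 117, 166, 215, 209, 186, 154, 144, 164, 193]
205 286: [142, 164, 145, 98, 94, 104, 113, 114, 105, 80, 72, 74, 89, 98, 82, 88, 98, 100, 100, 101, 102, 101, 103, 103, 103, 101, 103, 109, 114, 113, 113, 115, 114, 114, 107, 120, 156, 184, 200, 200, 198, 201, 200, 198]
220 286: [113, 107, 92, 74, 69, 72, 71, 73, 72, 71, 72, 73, 72, 75, 82, 90, 100, 100, 100, 101, 100, 98, 100, 99, 99, 100, 104, 111, 114, 115, 115, 114, 116, 109, 115, 155, 191, 200, 200, 200, 199, 199, 199, 200]
240 286: 
[... 265 characters left out ...]
8, 125, 125, 128, 129, 130, 131, 131] 282: [130, 130, 131, 134, 132, 115, 79, 75, 87, 105, 109, 102]
plate 165 228: [119, 119, 120, 120, 119, 123, 126, 127, 127, 127, 126, 126, 128, 128, 130, 133] 282: [129, 128, 131, 132, 131, 127, 112, 97, 98, 104, 113, 125]
plate 200 228: [199, 199, 198, 198, 199, 200, 193, 163, 129, 127, 128, 127, 128, 129, 128, 131] 282: [127, 128, 127, 127, 126, 114, 98, 94, 99, 104, 113, 116]
plate 225 228: [206, 204, 206, 207, 207, 206, 206, 191, 154, 130, 128, 129, 129, 127, 128, 130] 282: [56, 59, 57, 58, 59, 84, 92, 73, 72, 71, 71, 72]
gap 0.03619569999999997
[0.0721 0.0213 0.0885]
[0.0071 0.0217 0.0885]
plate [ 0.0443 -0.0187  0.0143]
plate [0.0443 0.0055 0.0143]
```

Emit:
send_rows:
  series:
    - [[0, 1, 0, 0, 0, 0, -1], [0, 1, 0, 0, 0, 0, -1], [0, 0.05, 0, 0, 0, 0, -1], [-0.1, 0, 0.5, 0, 0, 0, -1], [-0.1, 0, 0.7, 0, 0, 0, -1], [-0.1, 0, 0.7, 0, 0, 0, -1], [-0.1, 0, 0.5, 0, 0, 0, -1], [0, 0, 0.2, 0, 0, 0, -1], [0, 0, 0, 0, 0, 0, -1]]

```text
time: 9.4
eef_pos: [0.5864, 0.1508, 0.274]
tcp_rot: [0.681, 0.729, 0.046, -0.049]
contact_force: [0.2, 0.6, -5.7]
opening: 0.104
finger_force: 78.2
```

Emit:
send_rows:
  series:
    - [[0, 0, 0.15, 0, 0, 0, -1], [0, 0, 0.15, 0, 0, 0, -1], [0, 0, 0, 0, 0, 0, -1]]

```text
time: 9.78
eef_pos: [0.5864, 0.1512, 0.271]
tcp_rot: [0.681, 0.729, 0.046, -0.049]
contact_force: [-0.0, -0.1, -5.2]
opening: 0.106
finger_force: 78.2
```

Emit:
send_rows:
  series:
    - [[0, 0, 0.15, 0, 0, 0, -1], [0, 0, 0.1, 0, 0, 0, -1], [0, 0, 0, 0, 0, 0, -1]]

```text
time: 10.15
eef_pos: [0.5863, 0.1515, 0.2684]
tcp_rot: [0.681, 0.729, 0.046, -0.049]
contact_force: [0.6, 0.0, -4.4]
opening: 0.102
finger_force: 78.2
```

Emit:
send_rows:
  series:
    - [[0, 0, 0.1, 0, 0, 0, -1], [0, 0, 0.1, 0, 0, 0, -1], [0, 0, 0, 0, 0, 0, -1]]

```text
time: 10.52
eef_pos: [0.5863, 0.1518, 0.2665]
tcp_rot: [0.681, 0.729, 0.046, -0.049]
contact_force: [-0.2, 0.1, -4.7]
opening: 0.104
finger_force: 78.2
```

Emit:
send_rows:
  series:
    - [[0, 0, 0.1, 0, 0, 0, -1], [0, 0, 0, 0, 0, 0, -1]]

```text
time: 10.78
eef_pos: [0.5863, 0.1519, 0.2655]
tcp_rot: [0.681, 0.729, 0.046, -0.049]
contact_force: [0.3, -0.5, -4.1]
opening: 0.103
finger_force: 78.2
```

Emit:
send_rows:
  series:
    - [[0, 0, 0.1, 0, 0, 0, -1], [0, 0, 0, 0, 0, 0, -1]]

```text
time: 11.02
eef_pos: [0.5863, 0.152, 0.2646]
tcp_rot: [0.681, 0.729, 0.046, -0.049]
contact_force: [0.6, -0.2, -5.2]
opening: 0.103
finger_force: 78.2
```

Emit:
send_rows:
  series:
    - [[0, 0, 0.1, 0, 0, 0, -1], [0, 0, 0, 0, 0, 0, -1]]

```text
time: 11.28
eef_pos: [0.5863, 0.1522, 0.2636]
tcp_rot: [0.681, 0.729, 0.046, -0.049]
contact_force: [0.3, 0.5, -6.0]
opening: 0.101
finger_force: 78.2
```

Emit:
send_rows:
  series:
    - [[0, 0, 0.05, 0, 0, 0, -1], [0, 0, 0, 0, 0, 0, -1]]

```text
time: 11.52
eef_pos: [0.5864, 0.1523, 0.2632]
tcp_rot: [0.681, 0.729, 0.046, -0.049]
contact_force: [1.5, -0.5, -5.0]
opening: 0.106
finger_force: 78.2
```

Emit:
send_rows:
  series:
    - [[0, 0, 0.05, 0, 0, 0, -1], [0, 0, 0, 0, 0, 0, -1]]

```text
time: 11.78
eef_pos: [0.5863, 0.1523, 0.2627]
tcp_rot: [0.681, 0.729, 0.046, -0.049]
contact_force: [0.2, -0.6, -5.1]
opening: 0.103
finger_force: 78.2
```

Emit:
send_rows:
  series:
    - [[0, 0, 0.05, 0, 0, 0, -1], [0, 0, 0, 0, 0, 0, -1]]

```text
time: 12.02
eef_pos: [0.5864, 0.1524, 0.2622]
tcp_rot: [0.681, 0.729, 0.046, -0.049]
contact_force: [-0.6, -0.9, -5.4]
opening: 0.101
finger_force: 78.2
```

Emit:
send_rows:
  series:
    - [[0, 0, 0.1, 0, 0, 0, -1], [0, 0, 0, 0, 0, 0, -1]]

```text
time: 12.28
eef_pos: [0.5865, 0.1524, 0.262]
tcp_rot: [0.681, 0.729, 0.046, -0.049]
contact_force: [-0.8, -0.5, -0.4]
opening: 0.107
finger_force: 78.8
```

Emit:
send_rows:
  series:
    - [[0, 0, 0.05, 0, 0, 0, -1], [0, 0, 0, 0, 0, 0, -1]]

```text
time: 12.52
eef_pos: [0.5866, 0.1525, 0.2619]
tcp_rot: [0.681, 0.729, 0.046, -0.049]
contact_force: [-2.1, -0.7, 1.6]
opening: 0.109
finger_force: 79.3
```

Emit:
send_rows:
  series:
    - [[0, 0, 0.05, 0, 0, 0, -1], [0, 0, 0, 0, 0, 0, -1]]

```text
time: 12.78
eef_pos: [0.5866, 0.1525, 0.2618]
tcp_rot: [0.681, 0.729, 0.046, -0.049]
contact_force: [-3.4, -2.5, 5.0]
opening: 0.107
finger_force: 79.9
```

The wheels touch at TCP z 0.262, which gives slope ≈0.13 and so tread contact, with the load now on the rail. I'll ease the side force, then start down toward the dog.

Emit:
send_rows:
  series:
    - [[0, -0.1, -0.05, 0, 0, 0, -1], [0, 0, 0, 0, 0, 0, -1]]

```text
time: 13.02
eef_pos: [0.5863, 0.1525, 0.2618]
tcp_rot: [0.681, 0.729, 0.047, -0.048]
contact_force: [-1.5, -0.6, 4.1]
opening: 0.104
finger_force: 79.6
```

Emit:
send_rows:
  series:
    - [[-0.2, 0, 0, 0, 0, 0, -1], [-0.3, 0, 0, 0, 0, 0, -1], [-0.3, 0, 0, 0, 0, 0, -1], [0, 0, 0, 0, 0, 0, -1]]

```text
time: 13.52
eef_pos: [0.5868, 0.1441, 0.2607]
tcp_rot: [0.682, 0.729, 0.047, -0.048]
contact_force: [0.7, -2.0, 5.9]
opening: 0.103
finger_force: 79.8
```

Emit:
send_rows:
  series:
    - [[-0.4, 0, -0.03, 0, 0, 0, -1], [-0.5, 0, 0, 0, 0, 0, -1], [-0.5, 0, 0, 0, 0, 0, -1], [0, 0, 0, 0, 0, 0, -1]]

```text
time: 14.02
eef_pos: [0.5877, 0.1299, 0.2588]
tcp_rot: [0.682, 0.729, 0.047, -0.048]
contact_force: [0.6, -1.4, 4.8]
opening: 0.104
finger_force: 80.0
```

Emit:
send_rows:
  series:
    - [[-0.4, 0, -0.02, 0, 0, 0, -1], [-0.5, 0, 0, 0, 0, 0, -1], [-0.5, 0, 0, 0, 0, 0, -1], [0, 0, 0, 0, 0, 0, -1]]

```text
time: 14.52
eef_pos: [0.5886, 0.1171, 0.2573]
tcp_rot: [0.682, 0.729, 0.048, -0.049]
contact_force: [0.8, 1.6, 4.9]
opening: 0.103
finger_force: 80.0
```

Emit:
send_rows:
  series:
    - [[-0.4, 0, -0.02, 0, 0, 0, -1], [-0.5, 0, 0, 0, 0, 0, -1], [-0.5, 0, 0, 0, 0, 0, -1], [0, 0, 0, 0, 0, 0, -1]]

```text
time: 15.02
eef_pos: [0.5894, 0.104, 0.2556]
tcp_rot: [0.681, 0.729, 0.048, -0.049]
contact_force: [1.4, 3.2, 6.8]
opening: 0.103
finger_force: 80.0
```

Emit:
send_rows:
  series:
    - [[-0.4, 0, -0.02, 0, 0, 0, -1], [-0.5, 0, 0, 0, 0, 0, -1], [-0.5, 0, 0, 0, 0, 0, -1], [0, 0, 0, 0, 0, 0, -1]]

```text
time: 15.52
eef_pos: [0.5905, 0.0879, 0.2535]
tcp_rot: [0.682, 0.729, 0.046, -0.048]
contact_force: [1.3, -0.9, 5.9]
opening: 0.103
finger_force: 79.8
```

Emit:
send_rows:
  series:
    - [[-0.4, 0, -0.02, 0, 0, 0, -1], [-0.5, 0, 0, 0, 0, 0, -1], [-0.5, 0, 0, 0, 0, 0, -1], [0, 0, 0, 0, 0, 0, -1]]

```text
time: 16.02
eef_pos: [0.5913, 0.0741, 0.2517]
tcp_rot: [0.682, 0.729, 0.046, -0.048]
contact_force: [2.6, -0.8, 5.7]
opening: 0.108
finger_force: 79.9
```

The y force rose to about 3 N and dropped again, so the dog has been passed. I'll take the pressure off and let go.

Emit:
send_rows:
  series:
    - [[-0.3, -0.05, -0.1, 0, 0, 0, -1], [0, 0, 0, 0, 0, 0, -1]]

```text
time: 16.27
eef_pos: [0.5906, 0.0715, 0.2514]
tcp_rot: [0.682, 0.729, 0.046, -0.049]
contact_force: [3.3, -1.2, 1.5]
opening: 0.104
finger_force: 79.4
```

```bash
python3 - <<'E'
from h import *
from plant import ctrl
for n in("scene","side"):
    c=ctrl.read_camera(n);h=cv2.cvtColor(c["img"],cv2.COLOR_RGB2HSV);o=load(n+"0");ho=cv2.cvtColor(o["img"],cv2.COLOR_RGB2HSV)
    x0,y0,x1,y1=(325,160,355,195) if n=="scene" else (222,200,240,225)
    for q in(ho,h):
        m=(cv2.inRange(q,(0,140,60),(7,255,255))|cv2.inRange(q,(173,140,60),(180,255,255)))[y0:y1,x0:x1];ys,xs=np.nonzero(m);print(n,len(xs),(xs.mean()+x0,ys.mean()+y0) if len(xs) else "")
E
```

```text
scene 11 (np.float64(339.8181818181818), np.float64(172.0))
scene 11 (np.float64(339.8181818181818), np.float64(172.0))
side 29 (np.float64(230.06896551724137), np.float64(214.27586206896552))
side 29 (np.float64(230.06896551724137), np.float64(214.27586206896552))
```

The dog's pixels are the same as at the start, so it is shut. Opening the gripper now.

Emit:
send_rows:
  series:
    - [[0, 0.07, -0.05, 0, 0, 0, -1], [0, 0, 0, 0, 0, 0, -0.5], [0, 0, 0, 0, 0, 0, 0], [0, 0, 0, 0, 0, 0, 0.5], [0, 0, 0, 0, 0, 0, 1], [0, 0, 0, 0, 0, 0, 1], [0, 0, -1, 0, 0, 0, 1], [0, 0, -3, 0, 0, 0, 1], [0, 0, -4, 0, 0, 0, 1], [0, 0, -4, 0, 0, 0, 1]]
  force: 20

```text
time: 17.62
eef_pos: [0.5919, 0.0558, 0.3733]
tcp_rot: [0.681, 0.729, 0.046, -0.049]
contact_force: [0.0, 0.7, 0.2]
opening: 0.998
finger_force: 0.0
```

Emit:
send_rows:
  series:
    - [[0, 0, 0, 0, 0, 0, 1], [0, 0, 0, 0, 0, 0, 1], [0, 0, 0, 0, 0, 0, 1], [0, 0, 0, 0, 0, 0, 1], [0, 0, 0, 0, 0, 0, 1], [0, 0, 0, 0, 0, 0, 1], [0, 0, 0, 0, 0, 0, 1], [0, 0, 0, 0, 0, 0, 1], [0, 0, 0, 0, 0, 0, 1], [0, 0, 0, 0, 0, 0, 1]]

```text
time: 18.88
eef_pos: [0.592, 0.056, 0.3713]
tcp_rot: [0.681, 0.729, 0.046, -0.049]
contact_force: [-0.2, 0.7, 1.0]
opening: 0.998
finger_force: 0.0
```

Emit:
send_rows:
  series:
    - [[0, 0, 0, 0, 0, 0, 1], [0, 0, 0, 0, 0, 0, 1], [0, 0, 0, 0, 0, 0, 1], [0, 0, 0, 0, 0, 0, 1], [0, 0, 0, 0, 0, 0, 1], [0, 0, 0, 0, 0, 0, 1], [0, 0, 0, 0, 0, 0, 1], [0, 0, 0, 0, 0, 0, 1], [0, 0, 0, 0, 0, 0, 1], [0, 0, 0, 0, 0, 0, 1]]

```text
time: 20.12
eef_pos: [0.592, 0.056, 0.3713]
tcp_rot: [0.681, 0.729, 0.046, -0.049]
contact_force: [-1.0, 0.1, 1.6]
opening: 0.999
finger_force: 0.0
```

Emit:
send_rows:
  series:
    - [[0, 0, 0, 0, 0, 0, 1], [0, 0, 0, 0, 0, 0, 1], [0, 0, 0, 0, 0, 0, 1], [0, 0, 0, 0, 0, 0, 1], [0, 0, 0, 0, 0, 0, 1], [0, 0, 0, 0, 0, 0, 1], [0, 0, 0, 0, 0, 0, 1], [0, 0, 0, 0, 0, 0, 1], [0, 0, 0, 0, 0, 0, 1], [0, 0, 0, 0, 0, 0, 1]]

```text
time: 21.38
eef_pos: [0.592, 0.056, 0.3713]
tcp_rot: [0.681, 0.729, 0.046, -0.049]
contact_force: [0.7, 0.2, -0.8]
opening: 1.0
finger_force: 0.0
```

```bash
python3 - <<'E'
from h import *
from plant import ctrl
a=ctrl.read_camera("side");b=ctrl.read_camera("scene")
A=cv2.resize(a["img"][115:255,205:355],None,fx=2.6,fy=2.6,interpolation=cv2.INTER_CUBIC)
B=cv2.resize(b["img"][130:310,170:390],None,fx=1.8,fy=1.8,interpolation=cv2.INTER_CUBIC)
B=cv2.copyMakeBorder(B,0,A.shape[0]-B.shape[0],0,0,cv2.BORDER_CONSTANT)
cv2.imwrite("pics/fin.png",np.hstack([A,B])[:,:,::-1])
E
```

```text
(no output)
```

View pics/fin.png

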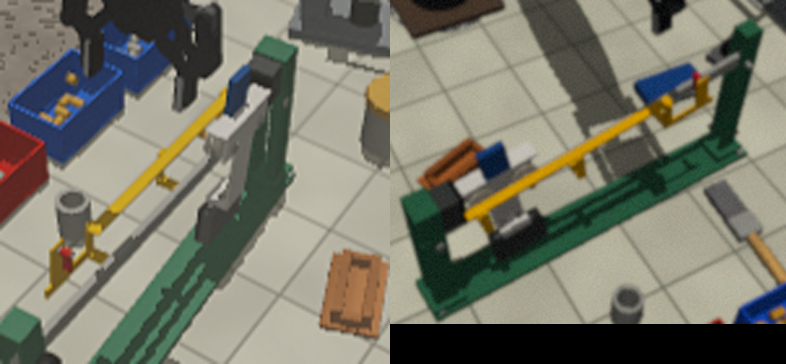

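The picture shows the hanger hanging upright at the stop, tab at about (237,90) in side and (492,158) in scene, with the dog shut and the cradle empty. I'll check that it is at rest and in position.

Emit:
send_rows:
  series:
    - [[0, 0, 0, 0, 0, 0, 1], [0, 0, 0, 0, 0, 0, 1], [0, 0, 0, 0, 0, 0, 1], [0, 0, 0, 0, 0, 0, 1], [0, 0, 0, 0, 0, 0, 1], [0, 0, 0, 0, 0, 0, 1]]

```text
time: 22.22
eef_pos: [0.592, 0.056, 0.3713]
tcp_rot: [0.681, 0.729, 0.046, -0.049]
contact_force: [-0.1, 0.2, -0.7]
opening: 0.999
finger_force: 0.0
```

```bash
python3 - <<'E'
from h import *
from plant import ctrl
r=[]
for n,(x0,y0,x1,y1) in(("side",(288,135,305,165)),("scene",(215,205,240,230))):
    c=ctrl.read_camera(n);h=cv2.cvtColor(c["img"],cv2.COLOR_RGB2HSV)
    m=cv2.inRange(h,(105,100,30),(125,255,255))[y0:y1,x0:x1];ys,xs=np.nonzero(m);p=(xs.mean()+x0,ys.mean()+y0);r.append(ray(c,p));print(n,len(xs),p)
    f=cv2.imread("pics/fin.png")
t,e=tri(*r);O=np.array([.5967,.0065]);y=.0705
d=t[:2]-O;print(t.round(4),e.round(4),"stand xy",(np.cos(y)*d[0]+np.sin(y)*d[1]).round(4),(-np.sin(y)*d[0]+np.cos(y)*d[1]).round(4))
E
```

```text
side 50 (np.float64(295.02), np.float64(148.02))
scene 224 (np.float64(226.8125), np.float64(219.0))
[ 0.6069 -0.1473  0.2371] 0.0024 stand xy -0.0006 -0.1542
```

```bash
python3 -c "
from plant import ctrl
print(ctrl.sign_off())"
```

```text
the job is handed in; nothing more can be done
None
```

The hanger hangs on the rail against the rubber stop with the dog shut behind it. The last camera check put the tread within a few millimetres of where it should rest, and I handed the job in at about 22 s; no verdict came back.

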